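Blow out the locating corner and hold the heating block in it

ROBOT

A 6-joint arm with a two-finger parallel gripper is mounted at the origin on the work surface. World frame = base frame: x ahead of the robot, y to its left, z up, the work surface at z = 0. Lengths are in m, angles in rad, forces in N, time in s.
With the tool pointing down it reaches from about 0.425 to 1.125 m from the base axis. Payload 14.9 kg.
Tool frame: the origin (TCP) lies at the very end of the fingers, on their centre line; the grasp point (between the pads) lies 19 mm behind it; z points along the fingers, y is the line along which they close (so a half turn about z gives the same grasp; the last joint's range is limited). The gripper opens to 91 mm and grips with 3 to 60 N. Pads are 32 mm wide; open, the fingers measure 118 mm over their backs; the gripper's body (76 mm by 178 mm) begins 60 mm behind the grasp point.
Start: joints at [1.091, 0.379, 1.734, -0, 1.028, -0.033], TCP at [0.302, 0.631, 0.214] pointing down, gripper open.
Joint ranges: [-2.77, 2.77], [-0.74, 2.19], [0, 2.66], [-1.06, 4.2], [0.31, 2.87], [-3.08, 3.08]. Speed limits (rad/s): [1.89, 1.89, 2.39, 3.14, 3.14, 3.14].

INTERFACE

Orientations are given as [roll, pitch, yaw] about the fixed x, y, z axes, in that order (R = Rz(yaw) Ry(pitch) Rx(roll)).
In Python, from bench import manip, imaging gives the robot as it stands.
- The arm moves only by the tool jog_arm, never from a script. Its argument "series" is a list of rows, each a list of 6 numbers: the shift along the tool's x, y, z scaled (see below), then the turn, a rotation vector about the tool's x, y, z scaled (see below). In form: [[tx, ty, tz, ax, ay, az], ...]. A call has 1 to 20 rows; each row shifts and turns the commanded pose from where the row before left it, along the tool's axes as they then stand; what a row does not reach is not made up. The controller multiplies each number of a shift by 500 mm and each number of a turn by 120 degrees. A row lasts 1/10 s, in which the tool goes at most 50 mm and 8.59 degrees, less where a joint would pass 70% of its speed; a pose out of reach is approached as far as the arm can. A call with a number of a shift or a turn outside -1 to 1 is refused whole. A call with a gripper value outside its range is refused whole. "hand" is the gripper's target within -1 to 1 (fully open at 1, half-way at 0, shut at -1), set as the call begins (left out, the last holds). The fingers move at their own pace and stop on an object; "force" is the grip in N (left out, the last holds). Time passes only in rows, so rows that do not move let the fingers close. It gives the time, the measured TCP pose, the force, the opening and the grip force at its end, in the units of the state.
- manip.get_state(): the state, without advancing time (a new reading comes with each control period).
- imaging.snapshot(name): name is "scene" or "top"; returns the picture (400x640x3 uint8, red, green, blue); there is no depth.
- imaging.calibration(name): a dict with "fx", "fy", "cx", "cy" (pixels), "R" (3x3) and "t" (3): a world point X has camera coordinates R X + t. Camera axes: x right, y down, z forward; pixel columns grow to the right and rows downward; lengths in m; the calibration is good to about 2 mm. A picture is of the moment at which its call begins. calibration takes no time and is no camera call.
- manip.sign_off(): hands the job in; it is judged then, once.
The state is a dict: "time": time; "joints": joint angles; "joint_velocities": joint speeds; "effort": joint torques, N m; "tool_pos": TCP position; "eef_rot": TCP orientation; "contact_force": force on the tool from outside, world axes, zero at the start; "ft_torque": the same for the moment, N m; "finger_gap": finger opening in m; "grip_force": force on a finger pad.
Only numpy, scipy, OpenCV 4.12 (cv2) and the standard library are available. Lean on these libraries where they do the work, as an engineer would, in place of code of your own. Each camera call takes 0.05 s, during which the arm holds its last target. There are 200 camera calls.

TASK

Give the red hand lever of the air pump at least three full strokes (all the way down and let all the way back up each time) to blow the corner of the locating plate clean. Then bring over the aluminium heating block with the orange grip, set it flat on the plate and press it into the corner so that it sits flush and bears firmly against both brass fences at once; finish while still holding it pressed there, do not let go. Leave the other things on the bench where they are.

Things in the scene. Friction and masses are not known exactly. Their poses are not given: they have to be found in the camera images.
- plate: Dark steel locating plate 180 (x) x 250 (y) x 8 mm, fixed on a 4 mm blue mat; origin = centre of its underside, x away from the robot at yaw 0, y left. Two brass fences near its middle; on its +y part the lever air pump (grey posts 86 mm above the plate's underside) whose thin nozzle ends in the open corner, clear of the seat. The seat is the -x, -y side of the corner.
- corner (a point): The inside corner where the two fence faces would meet, on the plate's top face (50 mm along x, 0 along y and 8 mm above the plate's origin); axes as the plate's. The far fence's face is its plane x = 0, the left fence's face its plane y = 0; the block goes on the side of negative x and negative y.
- far_fence: Brass bar 12 (x) x 100 (y) x 12 mm high, fixed on the plate with its face towards -x; origin = centre of its underside, axes as the plate's. It starts 8 mm from the corner (the corner itself is open).
- left_fence: Brass bar 100 (x) x 12 (y) x 12 mm high, fixed on the plate with its face towards -y; origin = centre of its underside, axes as the plate's. It starts 8 mm from the corner.
- pump_lever (a joint): Angle of the pump lever: 0 = up at rest, 0.5 rad = fully down on its stop. Springs back up by itself when let go. The hinge lies along the plate's y axis, 120 mm from the pad on the pad's +x side and 75 mm above the plate's underside. About 3 N on the pad starts it, about 7 N holds it fully down.
- lever_pad (a point): Centre of the top face of the red pad (36 x 36 mm, 10 mm thick) at the end of the pump lever, moves with the lever. At rest it is 116 mm above the plate's underside, fully down 57 mm; on the way it moves less than 10 mm along the plate's x axis. Press it down from above with closed fingers.
- block: Aluminium heating block, loose, 0.2 to 0.34 kg: base 80 (x) x 60 (y) x 18 mm high; on its middle an orange upright grip 44 (x) x 18 (y) mm that rises from 18 to 48 mm above the underside. Origin = centre of its underside. Grip it across the 18 mm. Slides easily on the plate and fences (smooth metal, friction 0.2 to 0.3). Either pair of sides may face the fences, either way round.
- battery: Bystander: black phone battery 60 x 45 x 6 mm near the block; origin = centre of its underside.
- flux_jar: Bystander: jar with green cap, diameter 34, height 38 mm, near the block; origin = centre of its underside.
- dispenser: Bystander: clear bottle with yellow cap, diameter 54, height 67 mm, behind the far fence; origin = centre of its underside.
- screwdriver: Bystander: green precision screwdriver 115 mm long, left of the plate; origin = underside of the middle of its handle.
- marker: Bystander: grey marker pen 125 mm long, left of the plate; origin = underside of the middle of its barrel.
- phone: Bystander: black smartphone 150 x 72 x 8 mm lying at the right; origin = centre of its underside.
Mind the look-alikes: they are no part of the job. What is shaped like the block but pink is not meant.

How it is judged:
On the way, in this order (a step that is already met when the one before it is completed fails the run):
1. pump lever fully down, first stroke (over 0.42 rad) (value of joint pump_lever above 0.42 rad), for 0.05 s.
2. lever back up (under 0.08 rad) (value of joint pump_lever below 0.08 rad), for 0.05 s.
3. lever fully down, second stroke (value of joint pump_lever above 0.42 rad), for 0.05 s.
4. lever back up (value of joint pump_lever below 0.08 rad), for 0.05 s.
5. lever fully down, third stroke (value of joint pump_lever above 0.42 rad), for 0.05 s.
6. lever back up (value of joint pump_lever below 0.08 rad), for 0.05 s.
7. block pressed into the corner: at least 2 N on each fence (contact force between block and far_fence above 2 N and contact force between block and left_fence above 2 N), for 0.2 s.
At the end, for the whole second after the job is handed in: The block lies flat on the plate (within 4 mm, 0.05 rad), square to the fences within 0.04 rad, at rest in the corner, and the robot keeps pressing it with more than 2 N on each of the two fences; the pump lever is back up (under 0.08 rad) (all of step 7 and contact force between the fingers and block above 2 N and x of block in the frame of corner between -0.045 and -0.025 m and y of block in the frame of corner between -0.045 and -0.025 m and z of block in the frame of corner between -0.004 and 0.004 m and angle between block's own z axis and vertical below 0.05 rad and (angle between the x axis of block and the x axis of plate, either way round below 0.04 rad or angle between the x axis of block and the y axis of plate, either way round below 0.04 rad) and linear speed of block below 0.02 m/s and value of joint pump_lever below 0.08 rad); the arm keeps its last pose, push and grip.
It fails at once if a bystander is moved more than 30 mm (distance of any of battery, flux_jar, dispenser, screwdriver, marker, phone from where it was at the start of the episode above 0.03 m).
It also fails if it takes over 64 s, if anything falls off the work surface, if the arm or the gripper's body presses on something with over 40 N, if the wrist force passes 120 N, or if a joint passes its speed limit or range.

## Working session

There is one attempt and no reset: what is moved stays moved. The work goes in short steps, Python scripts to look and compute and a tool call to move; the robot and the scene stay as the last step left them, time stands still between calls to the robot, and variables do not carry over. Pictures are saved under pics/ and viewed, at most 10 in all, crops included, and the job is handed in when it is done.

Besides the shell and the picture viewer there is one more tool, called after "Call:" as name([rows], argument=value, ...), one row to a line, values as JSON. jog_arm: Moves the arm, as the interface text tells. Shifts and turns lie within -1 to 1; 1 stands for 500 mm of shift or 120 degrees of turn. Its arguments: {"type":"object","properties":{"series":{"type":"array"},"hand":{"type":"number"},"force":{"type":"number"}},"required":["series"]}

```bash
mkdir -p pics; cat > h.py <<'E'
import numpy as np,cv2
from bench import manip,imaging
def snap(n,f):
    im=imaging.snapshot(n); cv2.imwrite('pics/'+f,im[:,:,::-1]); return im
def ray(n,u,v,z):
    c=imaging.calibration(n); R=np.array(c['R']);t=np.array(c['t'])
    o=-R.T@t; d=R.T@np.array([(u-c['cx'])/c['fx'],(v-c['cy'])/c['fy'],1.])
    return o+d*(z-o[2])/d[2]
def proj(n,X):
    c=imaging.calibration(n); p=np.array(c['R'])@np.array(X)+np.array(c['t'])
    return c['fx']*p[0]/p[2]+c['cx'],c['fy']*p[1]/p[2]+c['cy']
E
python3 - <<'E'
from h import *
a=snap('top','t0.png');b=snap('scene','s0.png')
for n in('top','scene'):
    c=imaging.calibration(n);print(n,c['fx'],-np.array(c['R']).T@np.array(c['t']),np.round(c['R'],2).tolist())
s=manip.get_state();print(s)
E
```

```text
top 431.7074317179031 [ 0.27194709 -0.14714468  1.71986382] [[0.02, -1.0, -0.0], [-0.99, -0.02, -0.13], [0.13, 0.0, -0.99]]
scene 410.4689696458091 [1.01357971 0.80533823 1.00467935] [[-0.87, 0.5, -0.01], [0.33, 0.55, -0.77], [-0.38, -0.67, -0.64]]
{'time': 0.1, 'joints': array([ 1.09074277e+00,  3.79336225e-01,  1.73469974e+00, -8.87203945e-06,
        1.02849956e+00, -3.32905136e-02]), 'joint_velocities': array([-0.00086451, -0.00040063, -0.0005224 , -0.00048155,  0.00053081,
       -0.00049475]), 'effort': array([-9.32794392e-04, -7.65039468e+01, -4.35298491e+01,  6.52221660e-02,
        3.97430384e-02, -5.86554575e-05]), 'tool_pos': array([0.30227766, 0.63099264, 0.21337897]), 'eef_rot': array([-3.14065005e+00, -2.37922604e-05,  2.69483418e+00]), 'contact_force': array([ 0.8635727 ,  0.20800124, -0.31041092]), 'ft_torque': array([ 0.05290798,  0.02570365, -0.0312037 ]), 'grip_force': 0.0, 'finger_gap': 0.09113284150838231}
```

View pics/t0.png

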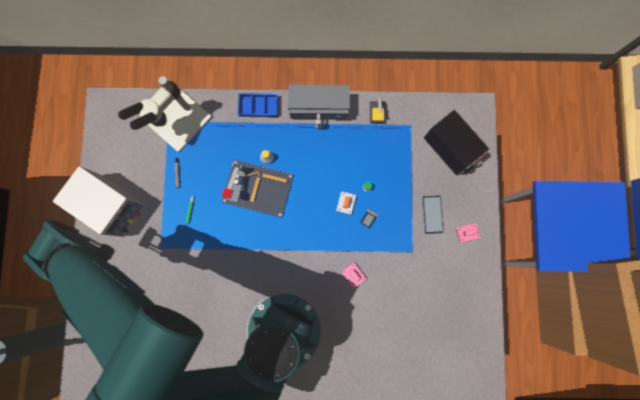

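View pics/s0.png

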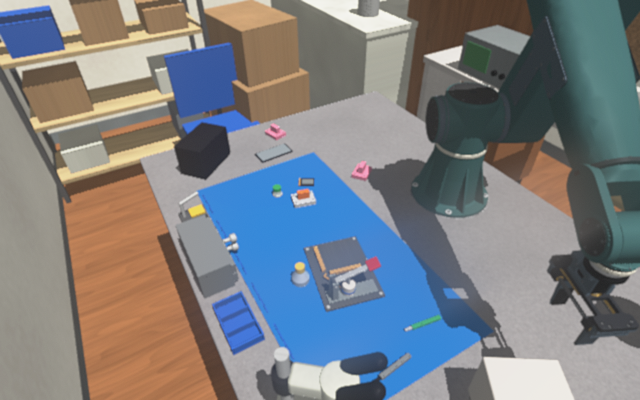

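Candidates for the block: silver with orange grip at top (346,203), and pink ones at (354,273) and (468,233). Only the first matches the description (aluminium with orange); I'll confirm it in one enlarged crop.

```bash
python3 - <<'E'
import cv2,numpy as np
t=cv2.imread('pics/t0.png');s=cv2.imread('pics/s0.png')
f=lambda i,x,y,w,h,k:cv2.resize(i[y:y+h,x:x+w],None,fx=k,fy=k,interpolation=cv2.INTER_CUBIC)
A=f(t,215,150,80,70,5);B=f(t,325,172,60,60,5)[:300];C=f(s,297,225,100,85,4);D=f(s,265,165,60,50,5)
o=np.zeros((600,800,3),np.uint8)
A=A[:350];o[:350,:400]=A;o[:300,400:700]=B
D=f(s,265,165,60,50,5);o[350:600,:300]=D
C=f(s,297,230,110,85,3.5)[:298];o[302:302+C.shape[0],400:400+C.shape[1]]=C[:, :400]
cv2.imwrite('pics/c1.png',o)
E
```

```text
(no output)
```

View pics/c1.png

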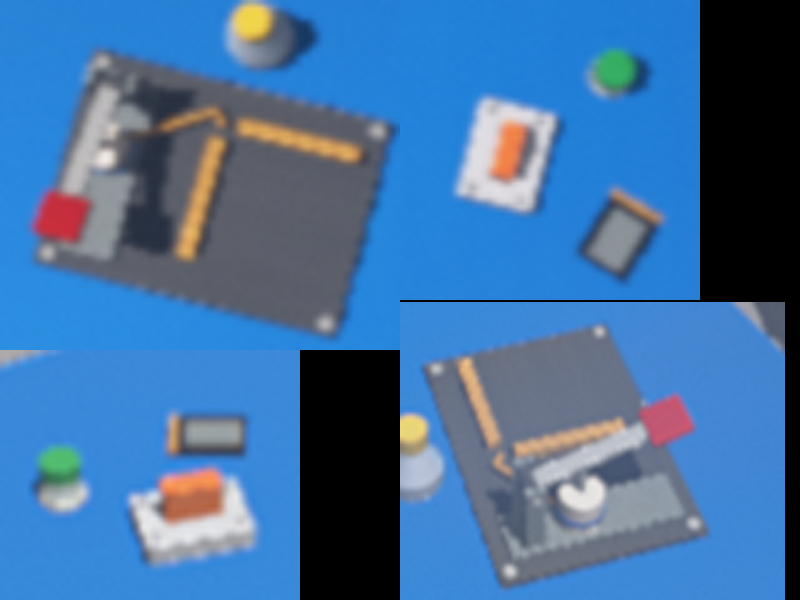

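```bash
cat > m.py <<'E'
from h import *
t=cv2.imread('pics/t0.png');s=cv2.imread('pics/s0.png')
def comp(n,im,lo,hi,box):
    h=cv2.cvtColor(im,cv2.COLOR_BGR2HSV);m=cv2.inRange(h,lo,hi);x,y,w,g=box
    k=np.zeros_like(m);k[y:y+g,x:x+w]=m[y:y+g,x:x+w]
    c=max(cv2.findContours(k,cv2.RETR_EXTERNAL,cv2.CHAIN_APPROX_NONE)[0],key=cv2.contourArea)
    return k,c
ax=lambda p:np.degrees(np.arctan2(p[1],p[0]))
# plate corners by hand, top view
for nm,px in dict(corner=[(36,262),(98,50),(395,125),(338,335)],screw=[(47,253),(100,62),(377,131),(325,323)]).items():
    P=np.array([ray('top',215+(u-2)/5,150+(v-2)/5,.012)[:2] for u,v in px])
    x=(P[1]-P[0]+P[2]-P[3])/2;y=(P[0]-P[3]+P[1]-P[2])/2
    print(nm,P.mean(0),'len',np.hypot(*x),np.hypot(*y),'yaw',ax(x),ax(y)-90)
P=np.array([ray('scene',297+(u-400-1.5)/3.5,230+(v-302-1.5)/3.5,.012)[:2] for u,v in [(708,531),(502,587),(424,366),(603,324)]])
x=(P[1]-P[0]+P[2]-P[3])/2;y=(P[0]-P[3]+P[1]-P[2])/2
print('scene',P.mean(0),np.hypot(*x),np.hypot(*y),ax(x),ax(y)-90)
# far fence top & left fence, by brass mask top z=.024
for nm,box in dict(far=(261,172,30,14),left=(248,177,14,28)).items():
    k,c=comp('top',t,(10,90,120),(28,255,255),box)
    W=np.array([ray('top',u,v,.022)[:2] for v,u in np.argwhere(k)],np.float32)
    print(nm,cv2.minAreaRect(W),W.mean(0))
def blk(n,im,gb,bb):
    k,c=comp(n,im,(3,130,100),(18,255,255),gb)
    W=np.array([ray(n,u,v,.052)[:2] for v,u in np.argwhere(k)],np.float32);print(n,'grip',W.mean(0),cv2.minAreaRect(W))
    h=cv2.cvtColor(im,cv2.COLOR_BGR2HSV);x,y,w,g=bb;k=np.zeros(im.shape[:2],np.uint8)
    k[y:y+g,x:x+w]=255*((h[y:y+g,x:x+w,0]<95)|(h[y:y+g,x:x+w,1]<110)).astype(np.uint8)
    c=max(cv2.findContours(k,cv2.RETR_EXTERNAL,cv2.CHAIN_APPROX_NONE)[0],key=cv2.contourArea)[:,0]
    W=np.array([ray(n,u,v,.022)[:2] for u,v in c],np.float32);print(n,'base',cv2.minAreaRect(W))
blk('top',t,(330,185,35,35),(330,185,31,33))
blk('scene',s,(290,188,30,12),(285,185,35,28))
k,c=comp('top',t,(170,120,100),(180,255,255),(215,180,30,25));m=cv2.moments(k,True);p=(m['m10']/m['m00'],m['m01']/m['m00'])
k,c=comp('scene',s,(165,100,90),(180,255,255),(355,250,35,25));m=cv2.moments(k,True);q=(m['m10']/m['m00'],m['m01']/m['m00'])
print('pad',p,ray('top',*p,.118),q,ray('scene',*q,.118))
E
python3 m.py
```

```text
corner [0.55384042 0.11829638] len 0.17707409007378955 0.24873005147339855 yaw -13.660754613733564 -13.107880148644881
screw [0.55429246 0.12191585] len 0.16041136670019143 0.23069099458777684 yaw -13.23266833502165 -13.285738481495784
scene [0.55543869 0.12169799] 0.17867948259729066 0.2496004908218544 -12.771329970023256 -13.466058955192253
far ((0.5954725742340088, 0.05206520855426788), (0.09652967751026154, 0.01374306995421648), 76.68299102783203) [0.59536135 0.05236553]
left ((0.5480683445930481, 0.12913012504577637), (0.014847463928163052, 0.10027721524238586), 76.21416473388672) [0.54733366 0.12953396]
top grip [ 0.49865517 -0.2350859 ] ((0.4983009397983551, -0.23475688695907593), (0.01478300429880619, 0.03984416276216507), 72.2862777709961)
top base ((0.49915385246276855, -0.2346860021352768), (0.06454382091760635, 0.08260249346494675), 76.66056823730469)
scene grip [ 0.50601184 -0.22040989] ((0.5061636567115784, -0.2190423309803009), (0.04424593225121498, 0.03651827573776245), 62.42223358154297)
scene base ((0.5003123879432678, -0.23490914702415466), (0.0996452048420906, 0.08538095653057098), 75.06617736816406)
pad (227.1095890410959, 193.013698630137) [0.51569724 0.21689177 0.118     ] (372.4918032786885, 263.5983606557377) [0.51754572 0.21887625 0.118     ]
```

Call:
jog_arm([
  [-0.062,-0.0467,0.008,0,0,0],
  [-0.062,-0.0467,0.008,0,0,0],
  [-0.062,-0.0467,0.008,0,0,0],
  [-0.062,-0.0467,0.008,0,0,0],
  [-0.062,-0.0467,0.008,0,0,0],
  [-0.062,-0.0467,0.008,0,0,0],
  [-0.062,-0.0467,0.008,0,0,0],
  [-0.062,-0.0467,0.008,0,0,0],
  [-0.062,-0.0467,0.008,0,0,0],
  [-0.062,-0.0467,0.008,0,0,0],
  [-0.062,-0.0467,0.008,0,0,0],
  [-0.062,-0.0467,0.008,0,0,0],
  [0,0,0,0,0,-0.051],
  [0,0,0,0,0,-0.051],
  [0,0,0,0,0,0],
  [0,0,0,0,0,0],
  [0,0,0,0,0,0],
], hand=-1, force=20)

```text
time: 1.8
tool_pos: [0.5167, 0.2181, 0.1659]
eef_rot: [-3.142, -0.0, 2.906]
contact_force: [-0.4, 0.3, -0.1]
finger_gap: 0.0003
grip_force: 0.0
```

Call:
jog_arm([
  [0,0,0.042,0,0,0],
  [0,0,0.042,0,0,0],
  [0,0,0.042,0,0,0],
  [0,0,0.042,0,0,0],
  [0,0,0.042,0,0,0],
  [0,0,0,0,0,0],
  [0,0,0,0,0,0],
  [0,0,0,0,0,0],
])

```text
time: 2.6
tool_pos: [0.5178, 0.2183, 0.0629]
eef_rot: [3.141, 0.001, 2.907]
contact_force: [-9.0, -6.2, 35.8]
finger_gap: 0.0005
grip_force: 17.5
```

Call:
jog_arm([
  [0,0,-0.036,0,0,0],
  [0,0,-0.036,0,0,0],
  [0,0,-0.036,0,0,0],
  [0,0,-0.036,0,0,0],
  [0,0,0,0,0,0],
  [0,0,0,0,0,0],
  [0,0,0,0,0,0],
])

```text
time: 3.3
tool_pos: [0.5163, 0.2178, 0.132]
eef_rot: [-3.141, -0.001, 2.908]
contact_force: [-0.2, -1.0, -0.4]
finger_gap: 0.0004
grip_force: 0.0
```

```bash
python3 - <<'E'
from h import *
s=snap('scene','s1.png');o=cv2.resize(s[200:320,290:440,::-1],None,fx=4,fy=4,interpolation=cv2.INTER_CUBIC);cv2.imwrite('pics/c2.png',o)
E
```

```text
(no output)
```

View pics/c2.png

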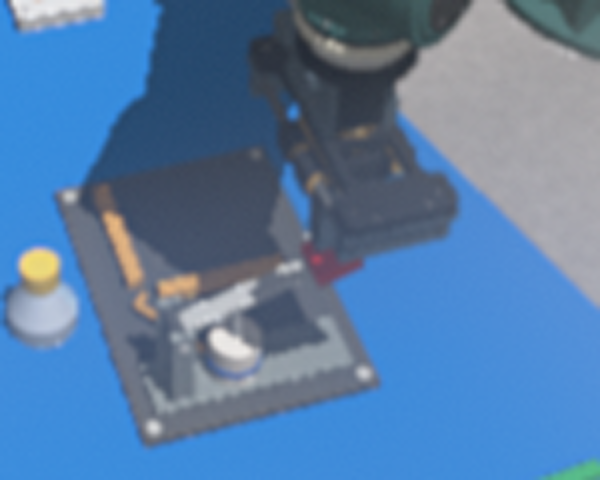

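The lever is back up: the pad is at scene pixel (372,265), where it was at rest, with the gripper above it and the plate undisturbed. Next come strokes two and three.

Call:
jog_arm([
  [0,0,0.0355,0,0,0],
  [0,0,0.0355,0,0,0],
  [0,0,0.0355,0,0,0],
  [0,0,0.0355,0,0,0],
  [0,0,0,0,0,0],
  [0,0,0,0,0,0],
  [0,0,0,0,0,0],
])

```text
time: 4.05
tool_pos: [0.5176, 0.2179, 0.063]
eef_rot: [-3.141, 0.0, 2.908]
contact_force: [-8.3, -5.4, 33.3]
finger_gap: 0.0002
grip_force: 16.6
```

Call:
jog_arm([
  [0,0,-0.0355,0,0,0],
  [0,0,-0.0355,0,0,0],
  [0,0,-0.0355,0,0,0],
  [0,0,-0.0355,0,0,0],
  [0,0,0,0,0,0],
  [0,0,0,0,0,0],
  [0,0,0,0,0,0],
])

```text
time: 4.75
tool_pos: [0.5162, 0.2176, 0.1317]
eef_rot: [-3.141, -0.002, 2.908]
contact_force: [-0.6, 0.1, 0.2]
finger_gap: 0.0002
grip_force: 0.0
```

Call:
jog_arm([
  [0,0,0.0355,0,0,0],
  [0,0,0.0355,0,0,0],
  [0,0,0.0355,0,0,0],
  [0,0,0.0355,0,0,0],
  [0,0,0,0,0,0],
  [0,0,0,0,0,0],
  [0,0,0,0,0,0],
])

```text
time: 5.45
tool_pos: [0.5174, 0.2178, 0.0629]
eef_rot: [-3.141, 0.0, 2.909]
contact_force: [-9.1, -6.8, 35.9]
finger_gap: 0.0003
grip_force: 18.1
```

Call:
jog_arm([
  [0,0,-0.0355,0,0,0],
  [0,0,-0.0355,0,0,0],
  [0,0,-0.0355,0,0,0],
  [0,0,-0.0355,0,0,0],
  [0,0,-0.04,0,0,0],
  [0,0,-0.04,0,0,0],
  [0,0,0,0,0,0],
  [0,0,0,0,0,0],
])

```text
time: 6.25
tool_pos: [0.5165, 0.2177, 0.172]
eef_rot: [-3.141, -0.001, 2.908]
contact_force: [-0.2, -0.6, 0.5]
finger_gap: 0.0003
grip_force: 0.0
```

Call:
jog_arm([
  [-0.0147,-0.0741,0.0033,0,0,0],
  [-0.0147,-0.0741,0.0033,0,0,0],
  [-0.0147,-0.0741,0.0033,0,0,0],
  [-0.0147,-0.0741,0.0033,0,0,0],
  [-0.0147,-0.0741,0.0033,0,0,0],
  [-0.0147,-0.0741,0.0033,0,0,0],
  [-0.0147,-0.0741,0.0033,0,0,0],
  [-0.0147,-0.0741,0.0033,0,0,0],
  [-0.0147,-0.0741,0.0033,0,0,0],
  [-0.0147,-0.0741,0.0033,0,0,0],
  [-0.0147,-0.0741,0.0033,0,0,0],
  [-0.0147,-0.0741,0.0033,0,0,0],
  [0,0,0,0,0,0],
  [0,0,0,0,0,0],
  [0,0,0,0,0,0],
], hand=0.1)

```text
time: 7.75
tool_pos: [0.4994, -0.2341, 0.1521]
eef_rot: [3.141, -0.002, 2.909]
contact_force: [-0.1, 0.6, -0.3]
finger_gap: 0.0499
grip_force: 0.0
```

Call:
jog_arm([
  [0,0,0.06,0,0,0],
  [0,0,0.06,0,0,0],
  [0,0,0.05,0,0,0],
  [0,0,0.04,0,0,0],
  [0,0,0.03,0,0,0],
  [0,0,0.01,0,0,0],
  [0,0,0,0,0,0],
  [0,0,0,0,0,0],
])

```text
time: 8.55
tool_pos: [0.5005, -0.2351, 0.0289]
eef_rot: [-3.141, 0.001, 2.909]
contact_force: [-0.7, -0.1, 0.3]
finger_gap: 0.05
grip_force: 0.0
```

Call:
jog_arm([
  [0,0,0,0,0,0],
  [0,0,0,0,0,0],
  [0,0,0,0,0,0],
  [0,0,0,0,0,0],
  [0,0,0,0,0,0],
  [0,0,0,0,0,0],
  [0,0,0,0,0,0],
  [0,0,0,0,0,0],
], hand=-1, force=30)

```text
time: 9.35
tool_pos: [0.5, -0.2351, 0.0283]
eef_rot: [-3.142, 0.0, 2.908]
contact_force: [-1.6, 0.4, 4.3]
finger_gap: 0.0179
grip_force: 30.0
```

Call:
jog_arm([
  [0,0,-0.03,0,0,0],
  [0,0,-0.045,0,0,0],
  [0,0,-0.045,0,0,0],
  [0.0058,0.0523,0,0,0,0],
  [0.0058,0.0523,0,0,0,0],
  [0.0058,0.0523,0,0,0,0],
  [0.0058,0.0523,0,0,0,0],
  [0.0058,0.0523,0,0,0,0],
  [0.0058,0.0523,0,0,0,0],
  [0.0058,0.0523,0,0,0,0],
  [0.0058,0.0523,0,0,0,0],
  [0.0058,0.0523,0,0,0,0],
  [0.0058,0.0523,0,0,0,0],
  [0.0058,0.0523,0,0,0,0],
  [0.0058,0.0523,0,0,0,0],
  [0,0,0,0,0,0],
  [0,0,0,0,0,0],
  [0,0,0,0,0,0],
])

```text
time: 11.15
tool_pos: [0.5384, 0.0777, 0.0884]
eef_rot: [-3.141, -0.0, 2.908]
contact_force: [-0.7, 0.7, -2.9]
finger_gap: 0.0177
grip_force: 30.0
```

```bash
python3 - <<'E'
from h import *
s=snap('scene','s2.png');o=cv2.resize(s[190:320,290:440,::-1],None,fx=4,fy=4,interpolation=cv2.INTER_CUBIC);cv2.imwrite('pics/c3.png',o)
E
```

```text
(no output)
```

View pics/c3.png

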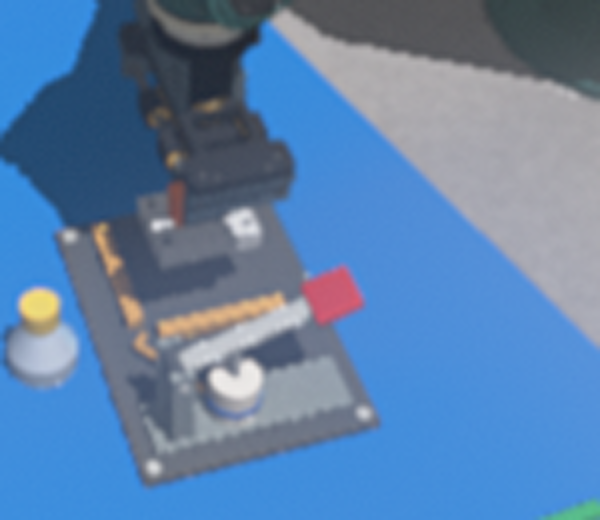

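The block is held level over the seat at crop (200,225), inside the fences, and the lever is up at (335,292). Lowering now.

Call:
jog_arm([
  [0,0,0.03,0,0,0],
  [0,0,0.03,0,0,0],
  [0,0,0.024,0,0,0],
  [0,0,0.014,0,0,0],
  [0,0,0,0,0,0],
  [0,0,0,0,0,0],
  [0,0,0,0,0,0],
])

```text
time: 11.9
tool_pos: [0.539, 0.0783, 0.0395]
eef_rot: [3.141, 0.001, 2.908]
contact_force: [0.4, 0.2, -2.1]
finger_gap: 0.0175
grip_force: 30.0
```

Call:
jog_arm([
  [0,0,0.003,0,0,0],
  [0,0,0.003,0,0,0],
  [0,0,0,0,0,0],
  [0,0,0,0,0,0],
])

```text
time: 12.3
tool_pos: [0.5389, 0.0783, 0.0363]
eef_rot: [3.141, 0.0, 2.908]
contact_force: [1.0, 0.8, 0.5]
finger_gap: 0.0182
grip_force: 30.0
```

Call:
jog_arm([
  [-0.006,0.006,0,0,0,0],
  [-0.006,0.006,0,0,0,0],
  [-0.006,0.006,0,0,0,0],
  [-0.004,0.004,0,0,0,0],
  [0,0,0,0,0,0],
  [0,0,0,0,0,0],
])

```text
time: 12.9
tool_pos: [0.5524, 0.0866, 0.0363]
eef_rot: [3.141, 0.001, 2.909]
contact_force: [1.6, 0.3, 3.4]
finger_gap: 0.0181
grip_force: 30.0
```

Call:
jog_arm([
  [0,0.003,0,0,0,0],
  [0,0,0,0,0,0],
  [0,0,0,0,0,0],
])

```text
time: 13.2
tool_pos: [0.5525, 0.0879, 0.0363]
eef_rot: [3.141, 0.001, 2.908]
contact_force: [0.4, 0.6, 5.2]
finger_gap: 0.0176
grip_force: 30.0
```

Call:
jog_arm([
  [0,0.002,0,0,0,0],
  [0,0,0,0,0,0],
  [0,0,0,0,0,0],
])

```text
time: 13.5
tool_pos: [0.5526, 0.0888, 0.0363]
eef_rot: [3.142, 0.0, 2.908]
contact_force: [0.2, -0.6, 7.0]
finger_gap: 0.0179
grip_force: 30.0
```

Call:
jog_arm([
  [-0.002,0,0,0,0,0],
  [0,0,0,0,0,0],
  [0,0,0,0,0,0],
])

```text
time: 13.8
tool_pos: [0.5533, 0.0886, 0.0363]
eef_rot: [-3.142, -0.0, 2.908]
contact_force: [-2.2, -0.4, 8.5]
finger_gap: 0.0182
grip_force: 30.0
```

Call:
jog_arm([
  [-0.002,0.001,0,0,0,0],
  [0,0,0,0,0,0],
  [0,0,0,0,0,0],
])

```text
time: 14.1
tool_pos: [0.5544, 0.0889, 0.0363]
eef_rot: [-3.142, -0.0, 2.908]
contact_force: [-2.2, 0.5, 9.0]
finger_gap: 0.0178
grip_force: 30.0
```

Call:
jog_arm([
  [-0.001,0.001,-0.0006,0,0,0],
  [-0.001,0.001,0,0,0,0],
  [0,0,0,0,0,0],
  [0,0,0,0,0,0],
])

```text
time: 14.5
tool_pos: [0.5555, 0.0896, 0.0363]
eef_rot: [-3.141, -0.0, 2.908]
contact_force: [-1.8, -0.2, 3.1]
finger_gap: 0.0179
grip_force: 30.0
```

Call:
jog_arm([
  [-0.001,0.001,0,0,0,0],
  [-0.001,0.001,0,0,0,0],
  [0,0,0,0,0,0],
  [0,0,0,0,0,0],
])

```text
time: 14.9
tool_pos: [0.5565, 0.0901, 0.0364]
eef_rot: [-3.141, -0.001, 2.908]
contact_force: [-4.9, -4.4, 6.6]
finger_gap: 0.0181
grip_force: 30.0
```

Call:
jog_arm([
  [-0.001,0,0,0,0,0],
  [0,0,0,0,0,0],
  [0,0,0,0,0,0],
])

```text
time: 15.2
tool_pos: [0.5569, 0.09, 0.0363]
eef_rot: [-3.141, -0.001, 2.908]
contact_force: [-4.0, -4.0, 5.3]
finger_gap: 0.0176
grip_force: 30.0
```

Call:
jog_arm([
  [-0.001,0.0006,0,0,0,0],
  [0,0,0,0,0,0],
  [0,0,0,0,0,0],
])

```text
time: 15.5
tool_pos: [0.5571, 0.09, 0.0364]
eef_rot: [-3.14, -0.002, 2.909]
contact_force: [-6.9, -7.0, 10.3]
finger_gap: 0.0178
grip_force: 30.0
```

Call:
jog_arm([
  [-0.001,0,0,0,0,0],
  [0,0,0,0,0,0],
  [0,0,0,0,0,0],
])

```text
time: 15.8
tool_pos: [0.5576, 0.0899, 0.0363]
eef_rot: [-3.14, -0.002, 2.909]
contact_force: [-6.0, -5.8, 8.8]
finger_gap: 0.0178
grip_force: 30.0
```

Call:
jog_arm([
  [-0.001,0,-0.0006,0,0,0],
  [-0.001,0,0,0,0,0],
  [0,0,0,0,0,0],
  [0,0,0,0,0,0],
])

```text
time: 16.2
tool_pos: [0.5577, 0.0898, 0.0364]
eef_rot: [-3.14, -0.003, 2.908]
contact_force: [-10.2, -2.6, 10.9]
finger_gap: 0.0176
grip_force: 30.0
```

Call:
jog_arm([
  [-0.001,0,0,0,0,0],
  [-0.001,0,0,0,0,0],
  [0,0,0,0,0,0],
  [0,0,0,0,0,0],
])

```text
time: 16.6
tool_pos: [0.5578, 0.0898, 0.0364]
eef_rot: [-3.14, -0.005, 2.908]
contact_force: [-17.7, 0.7, 19.1]
finger_gap: 0.0178
grip_force: 30.0
```

Call:
jog_arm([
  [0.0004,0.0008,-0.0008,0,0,0],
  [0,0.0008,0,0,0,0],
  [0,0,0,0,0,0],
  [0,0,0,0,0,0],
])

```text
time: 17.0
tool_pos: [0.5578, 0.0899, 0.0365]
eef_rot: [-3.139, -0.005, 2.908]
contact_force: [-13.6, -8.5, 11.3]
finger_gap: 0.0178
grip_force: 30.0
```

Call:
jog_arm([
  [0,0.0006,-0.0006,0,0,0],
  [0,0,0,0,0,0],
  [0,0,0,0,0,0],
])

```text
time: 17.3
tool_pos: [0.5578, 0.0899, 0.0365]
eef_rot: [-3.139, -0.005, 2.909]
contact_force: [-12.5, -11.7, 8.1]
finger_gap: 0.0175
grip_force: 30.0
```

Call:
jog_arm([
  [-0.0008,0,0,0,0,0],
  [0,0,0,0,0,0],
  [0,0,0,0,0,0],
  [0,0,0,0,0,0],
  [0,0,0,0,0,0],
  [0,0,0,0,0,0],
  [0,0,0,0,0,0],
  [0,0,0,0,0,0],
  [0,0,0,0,0,0],
  [0,0,0,0,0,0],
])

```text
time: 18.3
tool_pos: [0.5578, 0.0899, 0.0365]
eef_rot: [-3.139, -0.006, 2.908]
contact_force: [-14.2, -10.4, 11.0]
finger_gap: 0.0177
grip_force: 30.0
```

```bash
python3 - <<'E'
from h import *
s=snap('scene','s3.png')
a=s[215:315,295:395,::-1];o=cv2.resize(a,None,fx=6,fy=6,interpolation=cv2.INTER_CUBIC);cv2.imwrite('pics/c4.png',o)
print(manip.get_state()['contact_force'])
E
```

```text
[-14.65254098 -10.792077    10.63048546]
```

View pics/c4.png

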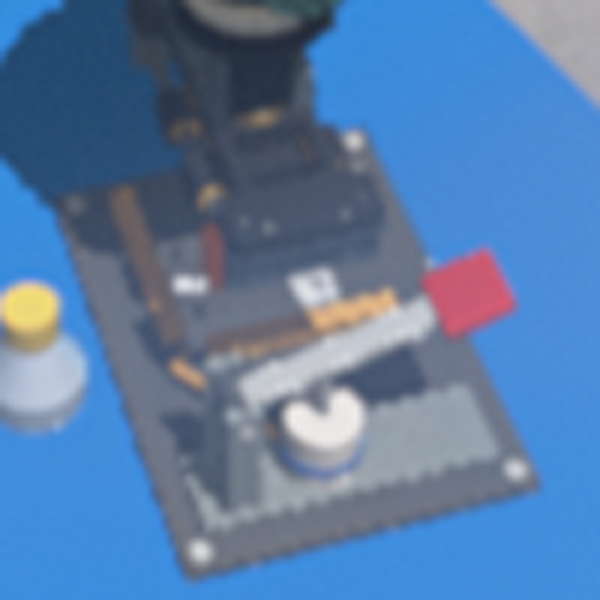

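The block sits flush in the corner, near crop (250,290) between the far fence (150,260) and the left fence (300,330). The lever is up at (468,290). In plate axes the push is about 12 N on the far fence and 13.5 N on the left fence, and it holds steady.

```bash
python3 -c "
from bench import manip
print(manip.sign_off())"
```

```text
the job is handed in; nothing more can be done
None
```

I gave the pump lever three full strokes, pressed the heating block flat into the corner against both fences (about 12 N and 13.5 N by wrist force), and handed the job in at about 18 s still holding it; no verdict was returned.

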